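# Lock the tube carriage of a bead mill with its knurled collar

### The arm

A 6-joint arm with a two-finger parallel gripper is mounted at the origin on the work surface. World frame = base frame: x ahead of the robot, y to its left, z up, the work surface at z = 0. Lengths are in mm, angles in rad, forces in N, time in s.
With the tool pointing down it reaches from about 350 to 875 mm from the base axis. Payload 4.2 kg.
Tool frame: the origin (TCP) lies on the centre line of the jaws, within the pads' length; the fingertips stand 17 mm ahead of it and the grasp point (between the pads) lies 2 mm behind it (r.tip_extent is the distance from the TCP to the fingertips, in mm); z points along the fingers, y is the line along which they close (so a half turn about z gives the same grasp; the last joint's range is limited). The gripper opens to 87 mm and grips with 3 to 60 N. Pads are 19 mm wide; open, the fingers measure 117 mm over their backs; the gripper's body (75 mm by 190 mm) begins 51 mm behind the grasp point.
Start: joints at [-0.936, 0.385, 0.008, 0, -1.194, -0.259], TCP at [229.399, -581.356, 239.55] pointing down, gripper open.
Joint ranges: [-3.14, 3.14], [-1.21, 2.06], [-1.07, 1.41], [-3.16, 2.05], [-2.99, -0.16], [-3.1, 3.1]. Speed limits (rad/s): [2.79, 2.79, 3.14, 3.14, 3.14, 3.14].

### API

Orientations are given as a rotation vector (axis times angle).
In Python, from bench import r, optics gives the robot as it stands.
- The arm moves only by the tool carry_out, never from a script. Its argument "motion" is a list of rows, each a list of 2 entries, a list of its own where there are three numbers: the shift along the tool's x, y, z in mm, then the turn about the tool's z in degrees. A call has 1 to 12 rows; each row shifts and turns the commanded pose from where the row before left it, along the tool's axes as they then stand; what a row does not reach is not made up. A row lasts 1/10 s, in which the tool goes at most 50 mm and 8.59 degrees, less where a joint would pass 70% of its speed; a pose out of reach is approached as far as the arm can. A call is refused whole if a number of a shift passes 50 or a number of a turn 8.59, either way. A call with a gripper value outside its range is refused whole. "grip" is the opening, from -1 (shut) to 1 (fully open), set as the call begins (left out, the last holds). The fingers move at their own pace and stop on an object; "newtons" is the grip in N (left out, the last holds). Time passes only in rows, so rows that do not move let the fingers close. It gives the time, the measured TCP pose, the force, the opening and the grip force at its end, in the units of the state.
- r.observe(): the state, without advancing time (a new reading comes with each control period).
- optics.capture(name): name is "side" or "top" or "wrist"; returns a dict with "frame" (420x560x3 uint8, red, green, blue), "K" (3x3 intrinsics, pixels), "world_from_camera" (4x4, takes a point from camera to world coordinates); the wrist camera has in their place "tool_from_camera" (4x4, takes a point from camera to tool coordinates, whose origin is the TCP and whose axes are the flange's). Camera axes: x right, y up, looking along -z (the intrinsics and any distortion apply to the point x, -y, -z); pixel columns grow to the right and rows downward; lengths in mm; the calibration is good to about 2 mm. A picture is of the moment at which its call begins: read the wrist's pose just before it. There is no depth.
- r.sign_off(): hands the job in; it is judged then, once.
The state is a dict: "clock": time; "qpos": joint angles; "qd": joint speeds; "joint_efforts": joint torques, N m; "position": TCP position; "eef_rot": TCP orientation; "ft_force": force on the tool from outside, world axes, zero at the start; "ft_torque": the same for the moment, N m; "finger_gap": opening from 0.0 (shut) to 1.0 (fully open); "gripper_force": force on a finger pad.
Only numpy, scipy, OpenCV 4.12 (cv2) and the standard library are available. Lean on these libraries where they do the work, as an engineer would, in place of code of your own. Each camera call takes 0.05 s, during which the arm holds its last target. There are 200 camera calls.

### The job

The knurled locking collar of the bead mill has toppled over on the bench. Turn it closed end up and fit it over the mill's spindle, turn it until its hidden keyways drop over the cross pin, then push it fully home so that the sprung hold-down plate is right down on the tube caps. Finish holding it there: keep hold of the collar and keep it pushed home, because the spring lifts it again if you let go; leave the other things on the bench where they are.

Things in the scene. Friction and masses are not known exactly. Their poses are not given: they have to be found in the camera images.
- collar: the knurled locking collar: plain aluminium cap, 50 mm outside diameter (16-sided, so it lies without rolling), 46 mm tall, about 0.16 kg, closed at one end. Origin at the centre of its open end; z along its axis towards the closed end, so z points up when it is ready to fit. It starts lying on its side on the bench, origin 25 mm up
- keyways (a point): point on the collar's axis 8 mm inside the open end (same axes as the collar), where its land begins. The mouth before it is 32 mm wide; the land is 16 mm deep with a 19 mm bore, cut by four keyways 8 mm wide along the collar's +x, +y, -x, -y. Beyond it is a hollow; the closed end begins 38 mm from the open end
- home (a point): point fixed in the mill on its vertical spindle axis, at the height of the collar's underside (open end) when fully home: 154 mm above the bench. Axes are the mill's, z up. The housing (270 x 240 mm, deck 118 mm high) is white, its screen to its own -x; the axis is 30 mm from its middle towards +x. Round the axis lie a 180 mm tube carriage and the 142 mm hold-down plate
- pin (a point): point on the spindle axis level with the top of the cross pin, 20 mm above home; axes are the mill's and do not tell the pin's angle. The pin is round, 5 mm thick, 27 mm long, level, through the post at any angle about the axis, different each time. A collar at a wrong angle rests on it by its land, underside 12 mm above home, until turned, at most a quarter turn
- spindle_tip (a point): the very top of the spindle, 36 mm above home. The spindle is a fixed upright steel post of 16 mm diameter with a domed end; it does not turn (brake on). The pin enters a keyway over about 9 degrees of turn either side of true
- holddown (a joint): travel of the black hold-down plate down its spring, in m: 0 raised (its top 6 mm above home), 0.006 right down on the tube caps. The collar's underside meets it 6 mm before home. It takes about 4 N to start it moving and 7 N to keep it right down, so the collar's own weight does not do it
- bottle: amber reagent bottle, 68 mm diameter, 150 mm tall, standing; origin at the centre of its underside; leave alone
- beaker: glass beaker, 72 mm diameter, 90 mm tall, standing; origin at the centre of its underside; leave alone
- rack: grey tube rack, 70 x 130 x 40 mm with five capped tubes up to 52 mm; origin at the centre of its underside; leave alone
- tipbox: pipette tip box, 80 x 120 x 65 mm; origin at the centre of its underside; leave alone
- carriage: spare black tube carriage lying flat, 170 mm diameter, 44 mm tall in the middle; origin at the centre of its underside; leave alone
- beads: small jar, 42 mm diameter, 55 mm tall; origin at the centre of its underside; leave alone
- marker: marker pen lying on the bench, 130 x 12 x 12 mm, along its own x; origin at its middle, underside; leave alone
Not all that is in view belongs to the job. What is shaped like the collar but red or yellow is not meant.

How it is judged (in metres and radians):
On the way, in this order (a step that is already met when the one before it is completed fails the run):
1. the collar is righted: upright with its closed end up (angle between collar's own z axis and vertical below 0.2 rad), for 0.2 s.
2. the keyways have dropped over the pin (z of collar in the frame of home below 0.007 m and horizontal distance between collar and home below 0.004 m and angle between collar's own z axis and vertical below 0.12 rad), for 0.1 s.
At the end, for the whole second after the job is handed in: the collar sits over the spindle within 4 mm of its axis and 0.1 rad of upright, its underside within 2 mm of home, at rest, with the hold-down plate at least 4.5 mm of its 6 mm down; the fingers touch the collar with more than 2 N and do not push on the mill or the plate themselves (value of joint holddown above 0.0045 m and z of collar in the frame of home below 0.002 m and horizontal distance between collar and home below 0.004 m and angle between collar's own z axis and vertical below 0.1 rad and contact force between the fingers and collar above 2 N and contact force between the fingers and mill below 0.5 N and linear speed of collar below 0.02 m/s); the arm keeps its last pose, push and grip.
It fails at once if one of the other things on the bench is moved by more than 30 mm (distance of any of bottle, beaker, rack, tipbox, carriage, beads, marker from where it was at the start of the episode above 0.03 m).
It fails at once if one of the standing things is tipped by more than 0.3 rad (angle between any of bottle, beaker, rack, tipbox, carriage, beads's own z axis and vertical above 0.3 rad).
It also fails if it takes over 53 s, if anything falls off the work surface, if the arm or the gripper's body presses on something with over 40 N, if the wrist force passes 120 N, or if a joint passes its speed limit or range.

## Working session

There is one attempt and no reset: what is moved stays moved. The work goes in short steps, Python scripts to look and compute and a tool call to move; the robot and the scene stay as the last step left them, time stands still between calls to the robot, and variables do not carry over. Pictures are saved under pics/ and viewed, at most 10 in all, crops included, and the job is handed in when it is done.

Besides the shell and the picture viewer there is one more tool, called after "Request:" as name(argument=value, ...) on one line, values as JSON. carry_out: Moves the arm, as the interface text tells. Its arguments: {"type":"object","properties":{"motion":{"type":"array"},"grip":{"type":"number"},"newtons":{"type":"number"}},"required":["motion"]}

```bash
mkdir -p pics; ls; python3 - <<'E'
from bench import r, optics
import cv2,pickle
s=r.observe();print(s)
d={}
for n in("side","top"):
    c=optics.capture(n);d[n]=c;cv2.imwrite(f"pics/{n}0.png",cv2.resize(c["frame"][:,:,::-1],(784,588),interpolation=cv2.INTER_CUBIC));print(n,c["K"],c["world_from_camera"],[k for k in c])
pickle.dump(d,open("c0.pkl","wb"))
E
```

```text
pics
{'clock': 0.0, 'qpos': array([-9.36386825e-01,  3.85589822e-01,  6.63700366e-03, -5.01436191e-04,
       -1.19399019e+00, -2.58587079e-01]), 'qd': array([-0.00143489,  0.00055845,  0.00021542, -0.00057932,  0.00082081,
        0.00111532]), 'joint_efforts': array([ 9.56278454e-04, -3.90662241e+01,  1.87404782e+01,  4.21992525e+00,
        1.10407703e-02, -1.89283428e-04]), 'position': array([ 229.20790683, -580.85523048,  238.44348897]), 'eef_rot': array([ 0.58649198, -3.08584471, -0.00335701]), 'ft_force': array([0.05465311, 0.19154824, 0.23954319]), 'ft_torque': array([ 0.01191326, -0.00234403, -0.03795854]), 'gripper_force': 0.0, 'finger_gap': 1.0009667047107405}
side [[454.07143224   0.         279.37920705]
 [  0.         454.07143224 209.88429493]
 [  0.           0.           1.        ]] [[-7.54334197e-01  4.51933504e-01 -4.76168065e-01 -2.34423221e+02]
 [-6.56473771e-01 -5.14081689e-01  5.52052720e-01  8.27118123e+02]
 [ 4.70183754e-03  7.29024091e-01  6.84471890e-01  1.17048651e+03]
 [ 0.00000000e+00  0.00000000e+00  0.00000000e+00  1.00000000e+00]] ['frame', 'K', 'world_from_camera']
top [[445.7984991    0.         276.15121022]
 [  0.         445.7984991  211.10845805]
 [  0.           0.           1.        ]] [[-7.25013515e-02  9.74320851e-01 -2.13172310e-01  2.61913419e+02]
 [-9.97367904e-01 -7.10197468e-02  1.46102508e-02 -3.10559187e+00]
 [-9.04371519e-04  2.13670483e-01  9.76905373e-01  1.26629738e+03]
 [ 0.00000000e+00  0.00000000e+00  0.00000000e+00  1.00000000e+00]] ['frame', 'K', 'world_from_camera']
```

View pics/side0.png

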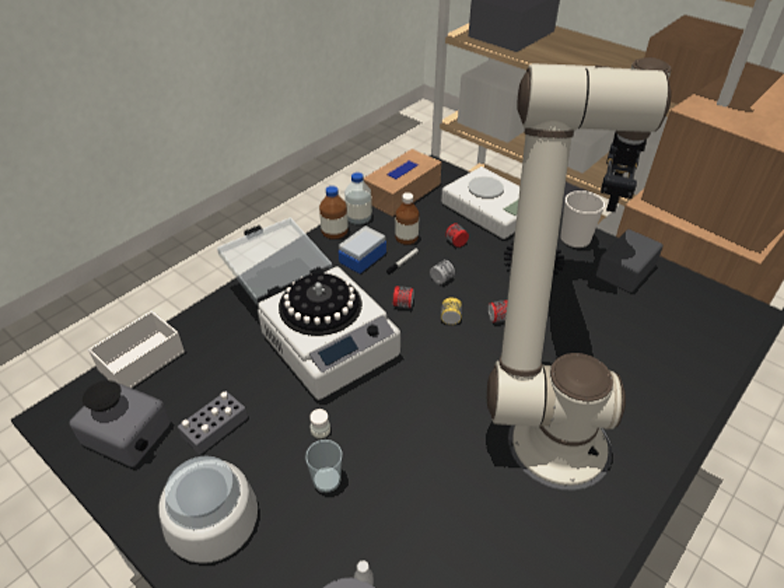

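View pics/top0.png

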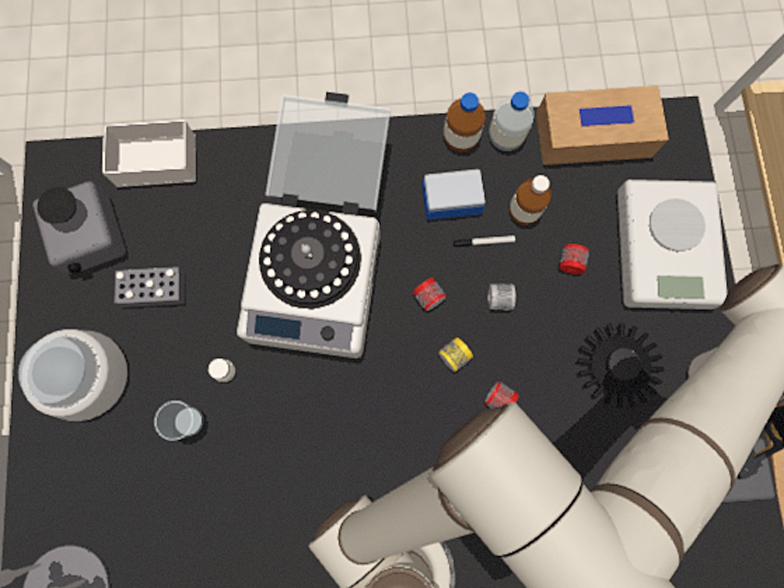

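```bash
python3 - <<'E'
import cv2,pickle,numpy as np
d=pickle.load(open("c0.pkl","rb"))
T=d["top"]["frame"][:,:,::-1];S=d["side"]["frame"][:,:,::-1]
f=lambda I,x,y,w,h,k:cv2.resize(I[y:y+h,x:x+w],None,fx=k,fy=k,interpolation=cv2.INTER_CUBIC)
a=f(T,338,187,40,40,10);b=f(S,296,174,40,40,10)
c=f(T,180,145,80,60,5)[:200*2//2+100];e=f(S,190,185,80,60,5)
cv2.imwrite("pics/crop.png",np.vstack([np.hstack([a,b])[:300],np.hstack([c,e])]))
E
```

```text
(no output)
```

View pics/crop.png

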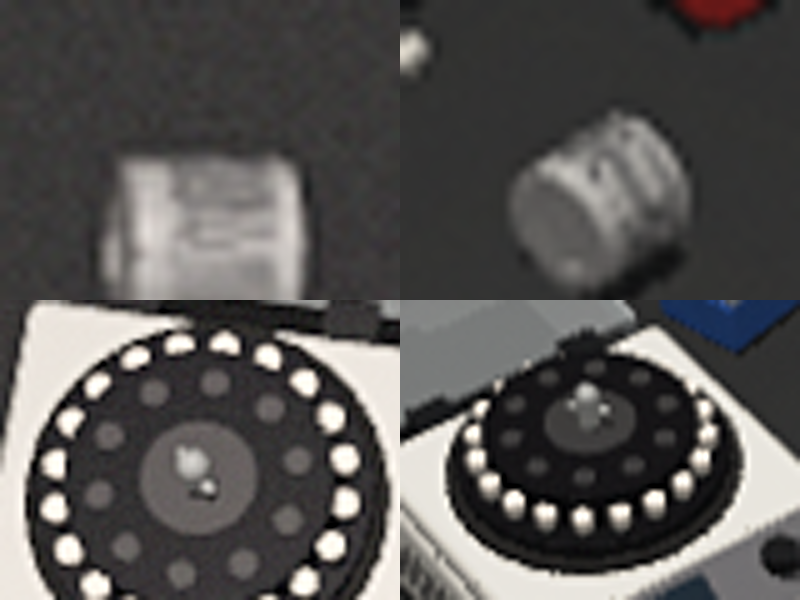

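```bash
cat > h.py <<'E'
import numpy as np,cv2,pickle
from scipy.spatial.transform import Rotation as R
def ray(c,uv,W=None):
    W=c["world_from_camera"] if W is None else W
    K=c["K"];d=np.array([(uv[0]-K[0,2])/K[0,0],-(uv[1]-K[1,2])/K[1,1],-1.]);return W[:3,3],W[:3,:3]@d
def atz(c,uv,z,W=None):
    o,d=ray(c,uv,W);return o+d*(z-o[2])/d[2]
def tri(rs):
    A=sum(np.eye(3)-np.outer(d,d)/(d@d) for o,d in rs);b=sum((np.eye(3)-np.outer(d,d)/(d@d))@o for o,d in rs);return np.linalg.solve(A,b)
def toolW(s,c):
    W=np.eye(4);W[:3,:3]=R.from_rotvec(s["eef_rot"]).as_matrix();W[:3,3]=s["position"];return W@c["tool_from_camera"]
E
python3 - <<'E'
from h import *
d=pickle.load(open("c0.pkl","rb"));t,s=d["top"],d["side"]
print("tip",tri([ray(t,(218,177.4)),ray(s,(227.2,203))]),atz(t,(218,177.4),190),atz(s,(227.2,203),190))
print("plate centre from disc",atz(t,(180+198/5,145+178/5),160))
for n,(x,y,w,h) in dict(top=(338,195,40,32),side=(300,180,32,28)).items():
    I=d[n]["frame"][y:y+h,x:x+w].astype(int).max(2);m=(I>80).astype(np.uint8)
    k,l,st,ce=cv2.connectedComponentsWithStats(m);i=1+st[1:,4].argmax();p=np.argwhere(l==i)[:,::-1].astype(np.float32)
    print(n,ce[i]+[x,y],cv2.minAreaRect(p),atz(d[n],ce[i]+[x,y],27))
for uv in [(505,360),(514,205)]: pass
for nm,uv in dict(pen0=(455,241),pen1=(515,239),red=(430,294),yel=(456,354),red2=(500,396),red3=(574,259)).items(): print(nm,atz(t,(uv[0]/1.4,uv[1]/1.4),15))
for nm,uv in dict(hous_bl=(240,340),hous_br=(362,356),hous_tr=(380,212)).items(): print(nm,atz(t,(uv[0]/1.4,uv[1]/1.4),110))
E
```

```text
tip [595.11017639 120.88826479 188.21384433] [593.89166507 120.27265123 190.        ] [594.3904658  122.39267464 190.        ]
plate centre from disc [594.25927086 119.97935305 160.        ]
top [358.23931624 211.51282051] ((20.0, 16.5), (19.0, 20.0), 90.0) [ 514.1925842  -254.44641352   27.        ]
side [315.23684211 193.18947368] ((15.69662857055664, 13.314607620239258), (12.719974517822266, 16.9599666595459), 57.9946174621582) [ 519.23301457 -256.34679794   27.        ]
pen0 [ 641.07769501 -172.98524674   15.        ]
pen1 [ 636.28719724 -298.66154013   15.        ]
red [ 531.73780132 -110.90898554   15.        ]
yel [ 404.8217697  -152.26095502   15.        ]
red2 [ 315.34363181 -231.20550228   15.        ]
red3 [ 584.20688883 -415.8851935    15.        ]
hous_bl [449.37981987 258.87961778 110.        ]
hous_br [402.93748894  33.52128056 110.        ]
hous_tr [681.82591399 -19.63022335 110.        ]
```

```bash
cat >> h.py <<'E'
def need(s,tgt):
    M=R.from_rotvec(s["eef_rot"]).as_matrix()
    return np.round(M.T@(np.array(tgt)-s["position"]),1), "toolx",M[:,0].round(3),"tooly",M[:,1].round(3)
E
python3 - <<'E'
from h import *
from bench import r,optics
s=r.observe();print(need(s,(500,-255,240)));print(optics.capture("wrist")["tool_from_camera"].round(3))
E
```

```text
(array([-371.5,  203.8,   -1.1]), 'toolx', array([-0.93 , -0.367,  0.   ]), 'tooly', array([-0.367,  0.93 ,  0.002]))
[[ 1.00000e-03  9.62000e-01  2.72000e-01  7.29760e+01]
 [ 1.00000e+00 -1.00000e-03 -0.00000e+00  7.43000e-01]
 [-0.00000e+00  2.72000e-01 -9.62000e-01 -1.45214e+02]
 [ 0.00000e+00  0.00000e+00  0.00000e+00  1.00000e+00]]
```

Request:
carry_out(motion=[[[-41.3, 22.6, 0], 0], [[-41.3, 22.6, 0], 0], [[-41.3, 22.6, 0], 0], [[-41.3, 22.6, 0], 0], [[-41.3, 22.6, 0], 0], [[-41.3, 22.6, 0], 0], [[-41.3, 22.6, 0], 0], [[-41.3, 22.6, 0], 0], [[-41.3, 22.6, 0], 0]])

```text
clock: 1.05
position: [501.3, -253.9, 239.5]
eef_rot: [0.587, -3.086, -0.0]
ft_force: [1.1, -0.1, -0.5]
finger_gap: 1.002
gripper_force: 0.0
```

Request:
carry_out(motion=[[[0, 0, 0], -8.56], [[0, 0, 0], -8.56], [[0, 0, 0], -8.56], [[0, 0, 0], -8.56], [[0, 0, 0], -8.56], [[0, 0, 0], -8.56], [[0, 0, 0], -8.56], [[0, 0, 0], -8.56], [[0, 0, 0], 0], [[0, 0, 0], 0]])

```text
clock: 2.05
position: [500.4, -255.7, 239.3]
eef_rot: [2.218, -2.225, -0.001]
ft_force: [-0.1, -0.3, 0.2]
finger_gap: 0.999
gripper_force: 0.0
```

```bash
python3 - <<'E'
from h import *
from bench import r,optics
s=r.observe();print(s["clock"],s["qpos"].round(3),s["position"].round(1),need(s,(500,-255,240)))
c=optics.capture("wrist");pickle.dump((s,c),open("w1.pkl","wb"))
cv2.imwrite("pics/w1.png",cv2.resize(c["frame"][:,:,::-1],(784,588),interpolation=cv2.INTER_CUBIC));print(c["K"])
E
```

```text
2.05 [-0.184  0.278 -0.15  -0.    -1.143  0.181] [ 500.4 -255.7  239.3] (array([-0.7,  0.4, -0.7]), 'toolx', array([-0.003, -1.   , -0.   ]), 'tooly', array([-1.   ,  0.003,  0.   ]))
[[324.27866298   0.         278.70416755]
 [  0.         324.27866298 210.70059931]
 [  0.           0.           1.        ]]
```

View pics/w1.png

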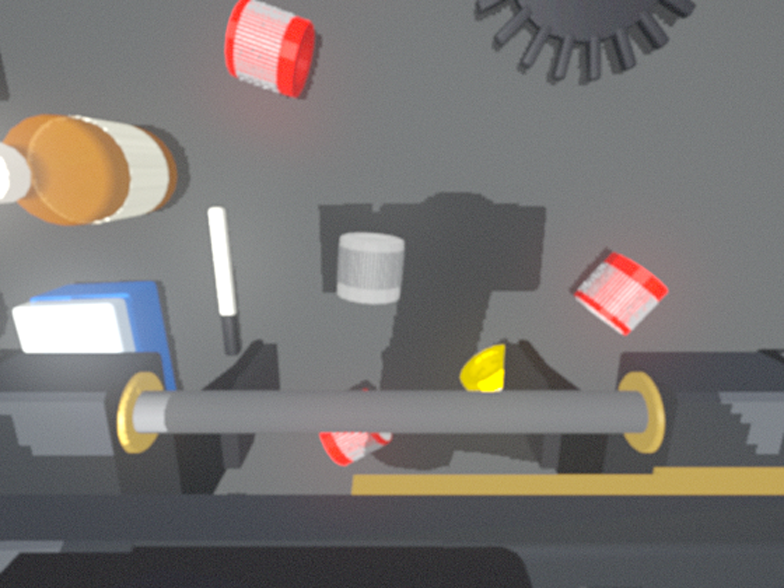

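```bash
python3 - <<'E'
from h import *
s,c=pickle.load(open("w1.pkl","rb"))
I=c["frame"][:,:,::-1];J=I[155:225,232:300];f=lambda A:cv2.resize(A,None,fx=5.5,fy=5.5,interpolation=cv2.INTER_CUBIC)
K=pickle.load(open("c0.pkl","rb"));S=K["side"]["frame"][:,:,::-1][180:208,302:328];T=K["top"]["frame"][:,:,::-1][197:225,345:371]
g=lambda A:cv2.resize(cv2.convertScaleAbs(A,alpha=1.5,beta=-40),(390,385//1),interpolation=cv2.INTER_CUBIC)[:192*2]
J=cv2.resize(J,(400,400),interpolation=cv2.INTER_CUBIC);S=cv2.resize(cv2.convertScaleAbs(S,alpha=1.5,beta=-60),(400,400),interpolation=cv2.INTER_CUBIC)
cv2.imwrite("pics/w1c.png",np.hstack([J,S]))
I=c["frame"].astype(int)[155:225,232:300];m=((I.min(2)>110)&(I.max(2)-I.min(2)<25)).astype(np.uint8)
k,l,st,ce=cv2.connectedComponentsWithStats(m);i=1+st[1:,4].argmax();p=np.argwhere(l==i)[:,::-1].astype(np.float32)
print(st[i],ce[i]+[232,155],cv2.minAreaRect(p))
W=toolW(s,c)
for uv in [(338,297),(404,300),(340,246),(404,248),(371,298)]: print(uv,atz(c,(uv[0]/1.4,uv[1]/1.4),25,W).round(1))
print(W[:3,3])
E
```

```text
[   0   10   58   60 2830] [262.04134276 195.84028269] ((28.25409698486328, 40.704917907714844), (53.86876678466797, 61.47377014160156), 5.19442892074585)
(338, 297) [ 544.4 -225.6   25. ]
(404, 300) [ 490.  -222.9   25. ]
(340, 246) [ 541.4 -268.    25. ]
(404, 248) [ 490.2 -266.2   25. ]
(371, 298) [ 517.2 -224.7   25. ]
[ 501.35770167 -328.97555753  384.52059734]
```

View pics/w1c.png

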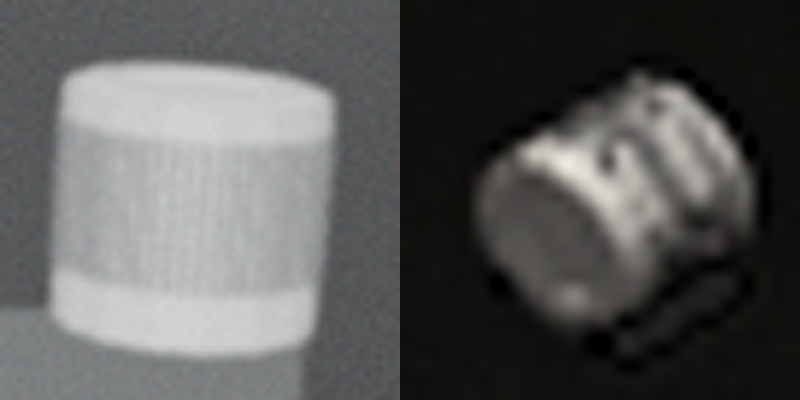

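Request:
carry_out(motion=[[[11, -4, 40], 0], [[11, -4, 40], 0], [[11, -4, 40], 0], [[11, -4, 39], 0], [[0, 0, 0], 0], [[0, 0, 0], 0]])

```text
clock: 2.7
position: [516.5, -300.0, 80.3]
eef_rot: [2.22, -2.222, -0.001]
ft_force: [0.2, 0.7, 0.7]
finger_gap: 1.0
gripper_force: 0.0
```

```bash
python3 - <<'E'
from h import *
from bench import r,optics
s=r.observe();print(s["clock"],s["position"].round(1))
c=optics.capture("wrist");pickle.dump((s,c),open("w2.pkl","wb"))
cv2.imwrite("pics/w2.png",cv2.resize(c["frame"][170:320,180:380,::-1],(800,600),interpolation=cv2.INTER_CUBIC))
E
```

```text
2.7 [ 516.5 -300.    80.3]
```

View pics/w2.png

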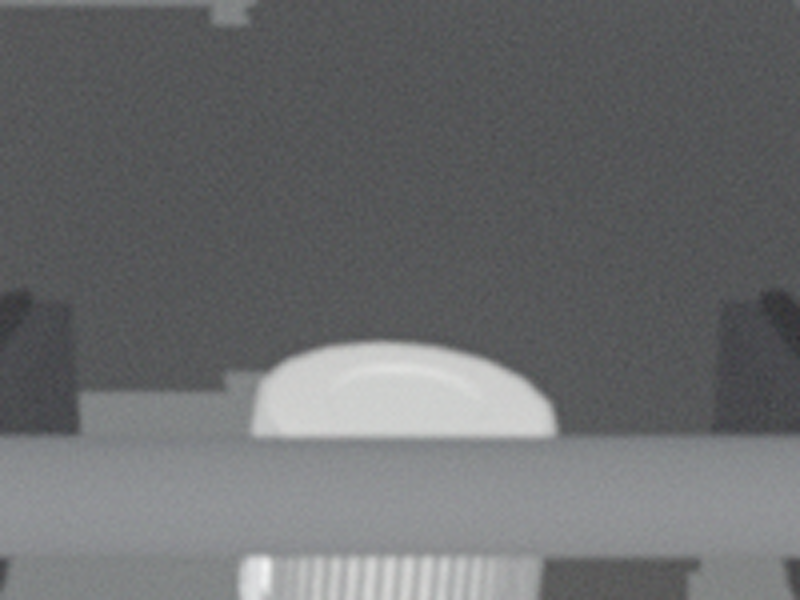

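Request:
carry_out(motion=[[[-24, 0, 0], 0], [[0, 0, 0], 0], [[0, 0, 0], 0]])

```text
clock: 3.05
position: [517.9, -275.5, 83.2]
eef_rot: [-2.222, 2.218, -0.007]
ft_force: [-0.1, -0.4, 0.5]
finger_gap: 1.0
gripper_force: 0.0
```

```bash
python3 - <<'E'
from h import *
from bench import r,optics
s=r.observe();print(s["clock"],s["position"].round(1))
c=optics.capture("wrist");pickle.dump((s,c),open("w3.pkl","wb"))
g=c["frame"].astype(int).mean(2)
W=toolW(s,c);Wi=np.linalg.inv(W)
def px(p):
    q=Wi@np.array([*p,1]);K=c["K"];return K[0,2]+K[0,0]*q[0]/-q[2],K[1,2]-K[1,1]*q[1]/-q[2]
for p in [(516.5,-278,0),(516.5,-278,9),(516.5,-278,25),(516.5,-278,41),(516.5,-278,50)]: print(p,np.round(px(p),1))
for col in (264,272,278,284,292): print(col,[int(v) for v in g[222:282,col-1:col+2].mean(1)])
cv2.imwrite("pics/w3.png",cv2.resize(cv2.convertScaleAbs(c["frame"][205:285,225:332,::-1],alpha=2.2,beta=-270),(800,600),interpolation=cv2.INTER_CUBIC))
E
```

```text
3.05 [ 517.9 -275.5   83.2]
(516.5, -278, 0) [282.7 218.9]
(516.5, -278, 9) [282.8 222.7]
(516.5, -278, 25) [282.9 230. ]
(516.5, -278, 41) [283.2 238.6]
(516.5, -278, 50) [283.3 244. ]
264 [88, 118, 164, 193, 203, 204, 204, 206, 206, 206, 207, 204, 204, 204, 205, 206, 206, 207, 207, 210, 210, 211, 212, 209, 205, 208, 211, 212, 213, 212, 212, 212, 213, 209, 201, 190, 181, 183, 184, 181, 181, 179, 179, 181, 179, 179, 176, 178, 179, 180, 183, 180, 181, 182, 181, 181, 171, 149, 134, 133]
272 [107, 151, 189, 201, 205, 209, 215, 216, 211, 206, 204, 206, 206, 206, 206, 206, 206, 205, 206, 207, 207, 210, 209, 212, 212, 211, 205, 208, 212, 214, 212, 212, 212, 212, 212, 211, 205, 198, 195, 194, 192, 192, 190, 191, 191, 190, 190, 188, 189, 188, 186, 187, 185, 184, 185, 185, 171, 148, 134, 133]
278 [101, 144, 187, 200, 206, 214, 218, 214, 208, 205, 205, 205, 205, 206, 206, 206, 206, 206, 208, 206, 206, 208, 208, 209, 212, 215, 213, 206, 210, 213, 215, 216, 215, 214, 215, 215, 210, 201, 191, 189, 185, 186, 188, 187, 186, 186, 187, 188, 188, 188, 189, 190, 190, 191, 194, 191, 179, 153, 133, 134]
284 [95, 135, 181, 200, 206, 211, 219, 217, 210, 207, 205, 206, 206, 205, 206, 206, 207, 205, 206, 206, 206, 208, 209, 210, 211, 213, 214, 209, 207, 211, 214, 214, 215, 215, 215, 214, 214, 206, 195, 191, 193, 194, 194, 196, 196, 197, 198, 199, 199, 200, 202, 202, 201, 202, 202, 199, 185, 158, 134, 133]
292 [91, 96, 128, 177, 198, 203, 210, 216, 217, 211, 207, 206, 205, 206, 207, 206, 205, 206, 206, 206, 208, 208, 208, 209, 210, 212, 213, 210, 206, 207, 212, 213, 214, 213, 213, 214, 214, 211, 201, 191, 187, 186, 186, 184, 183, 184, 183, 185, 184, 184, 185, 185, 186, 185, 188, 187, 174, 152, 136, 133]
```

View pics/w3.png

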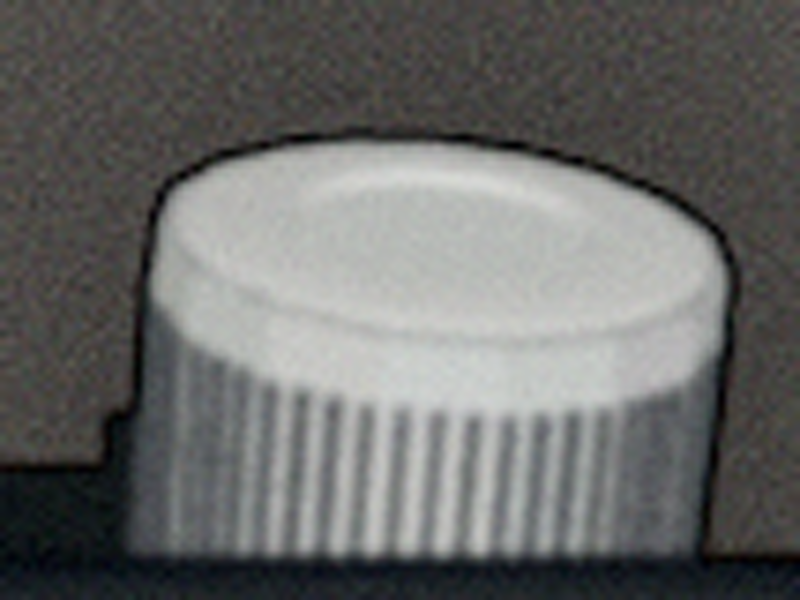

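```bash
python3 - <<'E'
from h import *
from bench import r
s,c=pickle.load(open("w3.pkl","rb"));W=toolW(s,c)
print("closed",[atz(c,(225+u/7.48,205+v/7.5),50,W).round(1) for u,v in((400,335),(430,337),(460,338))],"sides z25",[atz(c,(225+u/7.48,205+v/7.5),25,W).round(1) for u,v in((150,240),(735,280))])
s,c=pickle.load(open("w1.pkl","rb"));W=toolW(s,c)
print("open",atz(c,(266,216.6),50,W).round(1),"closed w1",atz(c,(266,155+110/400*70),50,W).round(1))
s=r.observe();print(s["position"],need(s,(515,-270,80)))
E
```

```text
closed [array([ 519.3, -274.4,   50. ]), array([ 517. , -274.2,   50. ]), array([ 514.6, -274.2,   50. ])] sides z25 [array([ 541.8, -273. ,   25. ]), array([ 489.4, -269.4,   25. ])]
open [ 515.1 -227.7   50. ] closed w1 [ 514.5 -273.7   50. ]
[ 517.68500678 -275.81141108   82.73626465] (array([-5.8,  2.7,  2.7]), 'toolx', array([ 0.001, -1.   ,  0.001]), 'tooly', array([-1.   , -0.001, -0.004]))
```

Request:
carry_out(motion=[[[-2, 1, 15], 4], [[-2, 1, 15], 0], [[0, 0, 14], 0], [[0, 0, 0], 0], [[0, 0, 0], 0]])

```text
clock: 3.6
position: [515.2, -272.2, 37.3]
eef_rot: [-2.142, 2.297, -0.002]
ft_force: [-0.3, -0.4, 0.3]
finger_gap: 1.003
gripper_force: 0.0
```

Request:
carry_out(motion=[[[0, 0, 0], 0], [[0, 0, 0], 0], [[0, 0, 0], 0], [[0, 0, 0], 0], [[0, 0, 0], 0], [[0, 0, 0], 0], [[0, 0, 0], 0], [[0, 0, 0], 0]], grip=-1, newtons=3)

```text
clock: 4.4
position: [514.9, -271.7, 36.7]
eef_rot: [-2.143, 2.297, -0.001]
ft_force: [0.3, 0.2, 0.6]
finger_gap: 0.574
gripper_force: 3.0
```

Request:
carry_out(motion=[[[0, 0, -8], 0], [[0, 0, -16], 0], [[0, 0, -16], 0], [[0, 0, -20], 0], [[0, 0, 0], 0], [[0, 0, 0], 0], [[0, 0, 0], 0]])

```text
clock: 5.1
position: [513.7, -271.3, 95.4]
eef_rot: [2.142, -2.297, -0.003]
ft_force: [-0.0, 0.1, -0.9]
finger_gap: 0.572
gripper_force: 3.0
```

```bash
python3 - <<'E'
from h import *
from bench import r,optics
s=r.observe();print(s["clock"],s["position"].round(1),s["ft_force"],s["ft_torque"],s["finger_gap"])
A=optics.capture("side")["frame"][:,:,::-1];B=optics.capture("wrist")["frame"][:,:,::-1];C=optics.capture("top")["frame"][:,:,::-1]
z=lambda I,x,y:cv2.resize(I[y:y+60,x:x+60],(390,390),interpolation=cv2.INTER_CUBIC)
cv2.imwrite("pics/l1.png",np.hstack([z(A,288,145),cv2.resize(B[170:320,200:350],(390,390))]))
E
```

```text
5.1 [ 513.7 -271.3   95.4] [-0.03654695  0.08304743 -0.88091188] [0.01111942 0.08168136 0.00603908] 0.5718577044758993
```

View pics/l1.png

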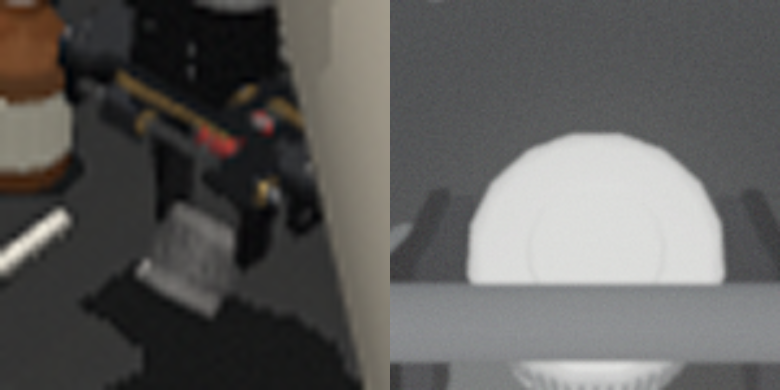

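Request:
carry_out(motion=[[[0, 0, 18], 0], [[0, 0, 16], 0], [[0, 0, 6], 0], [[0, 0, 0], 0], [[0, 0, 1.5], 0], [[0, 0, 1.5], 0], [[0, 0, 1.5], 0], [[0, 0, 0], 0]])

```text
clock: 6.05
position: [515.0, -272.0, 52.8]
eef_rot: [-2.143, 2.297, -0.002]
ft_force: [-1.0, -1.5, 4.4]
finger_gap: 0.573
gripper_force: 3.0
```

Request:
carry_out(motion=[[[0, 0, 1.5], 0], [[0, 0, 1.5], 0], [[0, 0, 0], 0]])

```text
clock: 6.35
position: [514.8, -271.7, 49.1]
eef_rot: [-2.143, 2.297, -0.001]
ft_force: [-0.1, -0.9, 4.6]
finger_gap: 0.578
gripper_force: 3.0
```

Request:
carry_out(motion=[[[0, 0, 0], 0], [[0, 0, 0], 0], [[0, 0, 0], 0], [[0, 0, 0], 0]], grip=0.6)

```text
clock: 6.75
position: [514.6, -271.5, 48.7]
eef_rot: [2.143, -2.297, -0.001]
ft_force: [0.0, 0.4, 0.4]
finger_gap: 0.784
gripper_force: 0.0
```

```bash
python3 - <<'E'
from h import *
from bench import r,optics
s=r.observe();print(s["clock"],s["position"].round(1),s["finger_gap"])
c=optics.capture("wrist");W=toolW(s,c);pickle.dump((s,c),open("w4.pkl","wb"))
g=c["frame"].astype(int);m=((g.min(2)>185)).astype(np.uint8)
print(m.sum());k,l,st,ce=cv2.connectedComponentsWithStats(m);i=1+st[1:,4].argmax();print(st[i],ce[i])
# fit: extent of left/right columns and top row
x,y,w,h,a=st[i]
for row in range(y,y+h,4): cc=np.where(l[row]==i)[0];print(row,cc.min(),cc.max(),atz(c,(cc.min(),row),46,W).round(1)[:2],atz(c,(cc.max()+1,row),46,W).round(1)[:2])
E
```

```text
6.75 [ 514.6 -271.5   48.7] 0.7836584530140952
5903
[ 231  309   96   32 2838] [278.2670895  324.29281184]
309 239 318 [ 537.6 -251.4] [ 496.2 -248.6]
313 236 321 [ 539.4 -249.2] [ 494.8 -246.1]
317 234 323 [ 540.7 -246.9] [ 493.8 -243.6]
321 233 324 [ 541.5 -244.5] [ 493.4 -241.2]
325 232 325 [ 542.3 -242.2] [ 492.9 -238.7]
329 232 325 [ 542.5 -239.7] [ 493.  -236.3]
333 231 325 [ 543.3 -237.3] [ 493.  -233.8]
337 231 325 [ 543.6 -234.9] [ 493.1 -231.3]
```

```bash
cat >> h.py <<'E'
def topcirc(s,c,z,rmax=275,R0=25.,dbg=True):
    from scipy.optimize import least_squares
    W=toolW(s,c);g=c["frame"].astype(int).min(2);m=(g>165).astype(np.uint8);m[rmax:]=0
    k,l,st,ce=cv2.connectedComponentsWithStats(m);i=1+st[1:,4].argmax();P=[]
    x,y,w,h,a=st[i]
    for col in range(x+2,x+w-2,3):
        P.append((col+.5,np.where(l[:,col]==i)[0].min()))
    for row in range(y+8,min(y+h,rmax)-2,2):
        q=np.where(l[row]==i)[0];P+= [(q.min(),row+.5),(q.max()+1,row+.5)]
    X=np.array([atz(c,p,z,W)[:2] for p in P])
    f=lambda p:np.hypot(X[:,0]-p[0],X[:,1]-p[1])-R0
    o=least_squares(f,X.mean(0)+[0,10],loss="soft_l1");print(st[i],o.x.round(1),"rms",np.sqrt((f(o.x)**2).mean()).round(2));return o.x
E
python3 - <<'E'
from h import *
s,c=pickle.load(open("w4.pkl","rb"));topcirc(s,c,46)
print([int(v) for v in c["frame"].astype(int).min(2)[200:320:2,278]])
E
```

```text
[  32    0   85   49 1671] [ 598.1 -368.8] rms 3.67
[91, 87, 86, 91, 92, 86, 89, 90, 90, 89, 93, 91, 90, 89, 86, 93, 89, 95, 94, 89, 91, 90, 90, 92, 89, 90, 87, 93, 166, 197, 202, 179, 172, 171, 173, 172, 173, 172, 173, 163, 137, 140, 144, 150, 149, 152, 151, 157, 155, 152, 157, 154, 153, 148, 170, 230, 232, 233, 235, 234]
```

```bash
sed -i 's/m\[rmax:\]=0/m[rmax:]=0;m[:,:200]=0;m[:,360:]=0;m[:200]=0/' h.py; python3 - <<'E'
from h import *
s,c=pickle.load(open("w4.pkl","rb"));topcirc(s,c,46)
print(atz(c,(278,256.3),46,toolW(s,c)), need(s,(517,-268,34)))
E
```

```text
[246 256  66  19 762] [ 516.5 -253.7] rms 0.83
[ 515.3901195  -279.52836217   46.        ] (array([-3.6, -2.2, 14.7]), 'toolx', array([-0.07 , -0.998, -0.   ]), 'tooly', array([-0.998,  0.07 ,  0.   ]))
```

```bash
python3 - <<'E'
from h import *
from bench import r,optics
d={n:optics.capture(n) for n in("side","top")};pickle.dump(d,open("c5.pkl","wb"))
s,c=pickle.load(open("w4.pkl","rb"))
z=lambda I,x,y,w=45:cv2.resize(I[y:y+w,x:x+w,::-1],(400,400),interpolation=cv2.INTER_CUBIC)
cv2.imwrite("pics/l2.png",np.hstack([z(d["side"]["frame"],293,165),z(c["frame"],180,220,200)]))
E
```

```text
(no output)
```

View pics/l2.png

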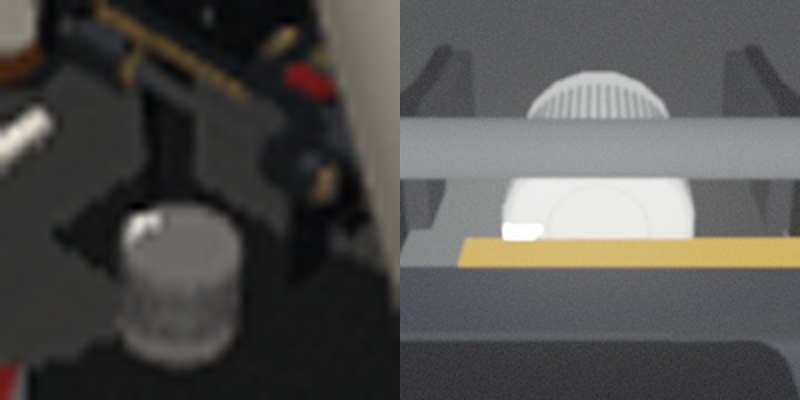

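```bash
python3 - <<'E'
from h import *
from scipy.optimize import least_squares
from bench import r
d=pickle.load(open("c5.pkl","rb"));s,c=pickle.load(open("w4.pkl","rb"));W=toolW(s,c)
print("side",atz(d["side"],(293+181/400*45,165+238/400*45),46))
P=[(180+(u-400)/2,220+v/2) for u,v in((503,205),(502,215),(502,222),(508,185),(690,190),(692,205),(693,225),(693,235))]
X=np.array([atz(c,p,46,W)[:2] for p in P]);f=lambda p:np.hypot(X[:,0]-p[0],X[:,1]-p[1])-25
o=least_squares(f,[517,-235]);print(o.x,f(o.x).round(1))
b=atz(c,(278,256.3),0,W);print("bottom rim centre",b+[0,25,0])
T=d["top"]["frame"].astype(int)[190:230,340:375];m=((T.max(2)>100)&(T.max(2)-T.min(2)<30)).astype(np.uint8)
k,l,st,ce=cv2.connectedComponentsWithStats(m);i=1+st[1:,4].argmax();print(st[i],ce[i]+[340,190],atz(d["top"],ce[i]+[340.5,190.5],46))
s=r.observe();print(need(s,(517,-236,49)),s["qpos"])
E
```

```text
side [ 517.01987795 -240.10361724   46.        ]
[ 517.70915244 -238.33256011] [ 0.2  0.4  0.5  0.3  0.3 -0.1  0.3  0.9]
bottom rim centre [ 516.87038975 -234.2861682     0.        ]
[  5  12  15  18 218] [352.14220183 210.45412844] [ 513.05791926 -235.13415312   46.        ]
(array([-35.7,   0.1,  -0.1]), 'toolx', array([-0.07 , -0.998, -0.   ]), 'tooly', array([-0.998,  0.07 ,  0.   ])) [-2.07444313e-01  5.14472504e-01 -3.25222790e-01 -1.07443823e-04
 -7.31282337e-01  1.37904048e-01]
```

Request:
carry_out(motion=[[[0, 0, 0], 0], [[0, 0, 0], 0], [[-18, 0, 0], 0], [[-18, 0, 0], 0], [[0, 0, 7], 0], [[0, 0, 7], 0], [[0, 0, 0], 0]], grip=1)

```text
clock: 7.6
position: [516.2, -235.9, 33.7]
eef_rot: [2.141, -2.297, -0.003]
ft_force: [-0.1, -0.5, -0.2]
finger_gap: 1.0
gripper_force: 0.0
```

Request:
carry_out(motion=[[[0, 0, 0], 0], [[0, 0, 0], 0], [[0, 0, 0], 0], [[0, 0, 0], 0], [[0, 0, 0], 0], [[0, 0, 0], 0], [[0, 0, 0], 0]], grip=-1, newtons=8)

```text
clock: 8.3
position: [517.2, -235.8, 35.1]
eef_rot: [2.143, -2.297, 0.0]
ft_force: [-0.3, 0.0, -0.4]
finger_gap: 0.573
gripper_force: 8.0
```

Request:
carry_out(motion=[[[0, 0, 0], 0], [[0, 0, 0], 0], [[0, 0, 0], 0], [[0, 0, 0], 0]], grip=1)

```text
clock: 8.7
position: [517.2, -235.7, 35.0]
eef_rot: [2.143, -2.297, -0.0]
ft_force: [0.4, -0.5, 0.0]
finger_gap: 0.852
gripper_force: 0.0
```

Request:
carry_out(motion=[[[0, 0, 0], 8.2], [[0, 0, 0], 8.2], [[0, 0, 0], 8.2], [[0, 0, 0], 8.2], [[0, 0, 0], 8.2], [[0, 0, 0], 8.2], [[0, 0, 0], 8.2], [[0, 0, 0], 8.2], [[0, 0, 0], 8.2], [[0, 0, 0], 8.2], [[0, 0, 0], 8], [[0, 0, 0], 0]])

```text
clock: 9.9
position: [517.2, -235.7, 35.0]
eef_rot: [0.109, 3.14, 0.0]
ft_force: [0.4, -0.9, -0.3]
finger_gap: 1.0
gripper_force: 0.0
```

Request:
carry_out(motion=[[[0, 0, 0], 0], [[0, 0, 0], 0], [[0, 0, 0], 0], [[0, 0, 0], 0], [[0, 0, 0], 0], [[0, 0, 0], 0], [[0, 0, 0], 0], [[0, 0, 0], 0]], grip=-1, newtons=25)

```text
clock: 10.7
position: [517.2, -235.7, 35.0]
eef_rot: [-0.109, -3.14, 0.0]
ft_force: [0.0, -1.5, -0.4]
finger_gap: 0.572
gripper_force: 25.0
```

Request:
carry_out(motion=[[[0, 0, -15], 0], [[0, 0, -30], 0], [[0, 0, -35], 0], [[0, 0, -35], 0], [[0, 0, -35], 0]])

```text
clock: 11.2
position: [516.6, -235.6, 186.0]
eef_rot: [-0.11, -3.139, -0.001]
ft_force: [1.1, -0.4, -1.8]
finger_gap: 0.57
gripper_force: 25.0
```

Request:
carry_out(motion=[[[-3, 18, -14.5], 0], [[-7, 37, -14.5], 0], [[-7, 37, -14.5], 0], [[-7, 37, -14.5], 0], [[-7, 37, -14.5], 0], [[-7, 37, -14.5], 0], [[-7, 37, -14.5], 0], [[-7, 37, -14.5], 0], [[-7, 37, -14.5], 0], [[-7, 37, -14.5], 0], [[-2, 12, 0], 0], [[0, 0, 0], 0]])

```text
clock: 12.4
position: [610.0, 123.3, 328.9]
eef_rot: [-0.106, -3.138, 0.0]
ft_force: [-1.0, -0.3, -1.3]
finger_gap: 0.573
gripper_force: 25.0
```

Request:
carry_out(motion=[[[0, 0, 0], 0], [[0, 0, 0], 0]])

```text
clock: 12.6
position: [609.7, 120.3, 329.4]
eef_rot: [-0.111, -3.138, 0.001]
ft_force: [0.1, -0.4, -1.7]
finger_gap: 0.574
gripper_force: 25.0
```

```bash
python3 - <<'E'
from h import *
from bench import r,optics
s=r.observe();c=optics.capture("wrist");W=toolW(s,c);pickle.dump((s,c),open("w6.pkl","wb"))
print(s["clock"],s["position"].round(1),s["qpos"].round(2),s["finger_gap"])
Wi=np.linalg.inv(W);q=Wi@np.array([594.5,121,180,1]);K=c["K"];u,v=K[0,2]-K[0,0]*q[0]/q[2],K[1,2]+K[1,1]*q[1]/q[2];print(u,v)
u,v=int(u),int(v)
cv2.imwrite("pics/w6.png",np.hstack([cv2.resize(c["frame"][v-20:v+20,u-20:u+20,::-1],(400,400),interpolation=cv2.INTER_CUBIC),cv2.resize(c["frame"][v-100:v+100,u-100:u+100,::-1],(400,400))]));print(u,v)
E
```

```text
12.6 [609.7 120.3 329.4] [ 0.45  0.34  0.16 -0.   -1.39 -2.1 ] 0.573753264165931
276.96580789207826 184.8828245095339
276 184
```

View pics/w6.png

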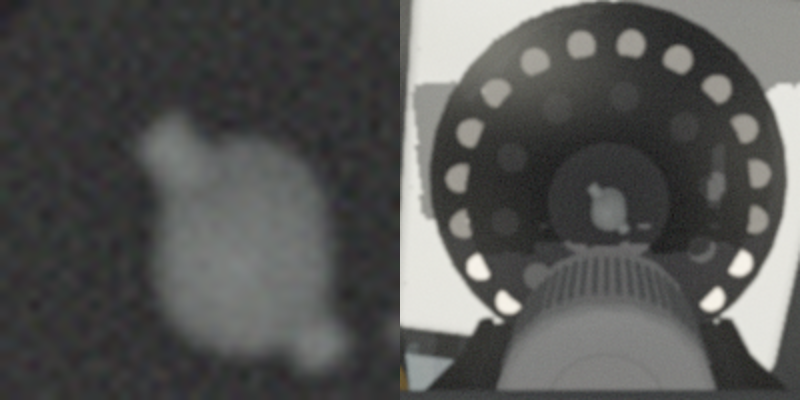

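```bash
python3 - <<'E'
from h import *
s,c=pickle.load(open("w6.pkl","rb"));W=toolW(s,c);M=R.from_rotvec(s["eef_rot"]).as_matrix()
a=atz(c,(272.8,179),171.5,W);b=atz(c,(288,198.5),171.5,W);m=(a+b)/2
print(a.round(1),b.round(1),np.linalg.norm(a-b),m)
d=M.T@(b-a);print("pin angle in tool frame deg",np.degrees(np.arctan2(d[1],d[0])))
f=atz(c,(279.5,209),s["position"][2]-35,W);print("collar front rim in tool",M.T@(f-s["position"]))
print("tip dome centre",atz(c,(256+24.3,164+22),186,W))
print(need(s,(m[0],m[1],245)),M[:,0],M[:,2])
E
```

```text
[590.3 117.3 171.5] [610.2 130.5 171.5] 23.863887536710482 [600.21278023 123.87933432 171.5       ]
pin angle in tool frame deg 142.50766454733903
collar front rim in tool [23.51412707  1.81505352 35.03642707]
tip dome centre [594.56084135 124.05833125 186.        ]
(array([ 9.6,  3. , 84.4]), 'toolx', array([-0.997,  0.071,  0.002]), 'tooly', array([ 0.071,  0.997, -0.001])) [-0.99748304  0.07088722  0.00160999] [-1.66403961e-03 -7.03416975e-04 -9.99998368e-01]
```

```bash
python3 - <<'E'
from h import *
s,c=pickle.load(open("w6.pkl","rb"));W=toolW(s,c)
g=cv2.GaussianBlur(c["frame"].astype(np.float32).mean(2),(0,0),1.2)
# hub circle: fit by radial contrast at z=160
from scipy.optimize import minimize
Wi=np.linalg.inv(W);K=c["K"]
def px(P,Wi=Wi,K=K):
    q=(Wi[:3,:3]@P.T).T+Wi[:3,3];return np.c_[K[0,2]-K[0,0]*q[:,0]/q[:,2],K[1,2]+K[1,1]*q[:,1]/q[:,2]].astype(np.float32)
def fit(g,Wi,K,th,z=160,ctr=(597,122)):
    def cost(p,sgn=1):
        f=lambda rr:cv2.remap(g,px(np.c_[p[0]+rr*np.cos(th),p[1]+rr*np.sin(th),np.full(len(th),z)],Wi,K)[None],None,cv2.INTER_CUBIC)[0]
        return (f(p[2]+1.5)-f(p[2]-1.5)).mean()
    best=min(((cost((x,y,rr)),x,y,rr) for x in np.arange(590,605,.5) for y in np.arange(116,128,.5) for rr in np.arange(26,33,.5)));return best
print("wrist hub",fit(g,Wi,K,np.radians(np.r_[95:265:3])))
d=pickle.load(open("c0.pkl","rb"))
for n in("top","side"):
    gg=cv2.GaussianBlur(d[n]["frame"].astype(np.float32).mean(2),(0,0),.8);print(n,fit(gg,np.linalg.inv(d[n]["world_from_camera"]),d[n]["K"],np.radians(np.r_[0:360:3])))
E
```

```text
wrist hub (np.float32(-11.483616), np.float64(599.5), np.float64(123.5), np.float64(30.0))
top (np.float32(-23.421122), np.float64(596.0), np.float64(121.0), np.float64(30.0))
side (np.float32(-15.229136), np.float64(600.0), np.float64(118.5), np.float64(30.5))
```

Request:
carry_out(motion=[[[4.1, 0, 25], 6], [[4.1, 0, 30], 6], [[3.5, 0, 30], 6], [[0, 0, 12], 0], [[0, 0, 0], 0], [[0, 0, 0], 0]])

```text
clock: 13.25
position: [599.8, 123.3, 234.5]
eef_rot: [0.597, 3.082, 0.001]
ft_force: [0.6, -0.6, -0.4]
finger_gap: 0.574
gripper_force: 25.0
```

Request:
carry_out(motion=[[[1.3, -3, 0], 0], [[0, 0, 0], 0], [[0, 0, 0], 0], [[0, 0, 0], 0]])

```text
clock: 13.65
position: [596.6, 121.4, 233.6]
eef_rot: [0.599, 3.083, 0.001]
ft_force: [-0.2, -0.2, -1.2]
finger_gap: 0.568
gripper_force: 25.0
```

Lower gently to just before the land should reach the tip, then on.

Request:
carry_out(motion=[[[-0.8, 0, 6], 0], [[0, 0, 5], 0], [[0, 0, 3], 0], [[0, 0, 2], 0], [[0, 0, 2], 0], [[0, 0, 0], 0]])

```text
clock: 14.25
position: [597.1, 121.0, 214.7]
eef_rot: [-0.599, -3.083, 0.001]
ft_force: [0.4, -0.5, -1.5]
finger_gap: 0.576
gripper_force: 25.0
```

Request:
carry_out(motion=[[[0, 0, 2], 0], [[0, 0, 2], 0], [[0, 0, 2], 0], [[0, 0, 0], 0]])

```text
clock: 14.65
position: [597.0, 121.0, 208.7]
eef_rot: [-0.599, -3.083, 0.0]
ft_force: [-1.4, -0.5, -1.8]
finger_gap: 0.574
gripper_force: 25.0
```

Request:
carry_out(motion=[[[0, 0, 2], 0], [[0, 0, 2], 0], [[0, 0, 1.5], 0], [[0, 0, 1], 0], [[0, 0, 1], 0], [[0, 0, 0], 0]])

```text
clock: 15.25
position: [597.1, 121.0, 201.4]
eef_rot: [-0.599, -3.084, 0.0]
ft_force: [-0.2, 0.0, -0.7]
finger_gap: 0.573
gripper_force: 25.0
```

Request:
carry_out(motion=[[[0, 0, 0.8], 0], [[0, 0, 0.8], 0], [[0, 0, 0.8], 0], [[0, 0, 0], 0], [[0, 0, 0], 0]])

```text
clock: 15.75
position: [597.4, 121.0, 200.6]
eef_rot: [0.598, 3.083, 0.001]
ft_force: [-2.1, 0.1, 5.1]
finger_gap: 0.572
gripper_force: 25.0
```

Request:
carry_out(motion=[[[0, 0, 0], -4], [[0, 0, 0], -4], [[0, 0, 0], -4], [[0, 0, 0], 0]])

```text
clock: 16.15
position: [598.1, 121.0, 200.7]
eef_rot: [0.273, 3.127, 0.001]
ft_force: [-0.1, 0.1, 4.7]
finger_gap: 0.572
gripper_force: 25.0
```

Request:
carry_out(motion=[[[0, 0, 0], -4], [[0, 0, 0], -4], [[0, 0, 0], -4], [[0, 0, 0], 0]])

```text
clock: 16.55
position: [598.2, 121.3, 200.7]
eef_rot: [-0.055, 3.138, 0.001]
ft_force: [-0.2, 0.5, 5.6]
finger_gap: 0.575
gripper_force: 25.0
```

Request:
carry_out(motion=[[[0, 0, 0], -4], [[0, 0, 0], -4], [[0, 0, 0], 0]])

```text
clock: 16.85
position: [598.5, 120.9, 200.6]
eef_rot: [-0.272, 3.126, -0.0]
ft_force: [2.0, -1.3, 4.8]
finger_gap: 0.569
gripper_force: 25.0
```

Request:
carry_out(motion=[[[0, 0, 0], -4], [[0, 0, 0], -4], [[0, 0, 0], -4], [[0, 0, 0], 0]])

```text
clock: 17.25
position: [596.5, 121.4, 198.4]
eef_rot: [0.596, -3.083, -0.002]
ft_force: [-0.9, 1.2, 1.3]
finger_gap: 0.575
gripper_force: 25.0
```

Request:
carry_out(motion=[[[0, 0, 0], -4], [[0, 0, 0], -4], [[0, 0, 0], -4], [[0, 0, 0], 0]])

```text
clock: 17.65
position: [596.6, 121.0, 198.0]
eef_rot: [0.914, -3.004, -0.001]
ft_force: [0.3, -0.0, -2.2]
finger_gap: 0.573
gripper_force: 25.0
```

Request:
carry_out(motion=[[[0, 0, 1], 0], [[0, 0, 1.5], 0], [[0, 0, 1.5], 0], [[0, 0, 1], 0], [[0, 0, 0], 0]])

```text
clock: 18.15
position: [596.9, 121.0, 194.6]
eef_rot: [0.918, -3.004, 0.0]
ft_force: [-1.6, -0.6, 3.1]
finger_gap: 0.569
gripper_force: 25.0
```

Request:
carry_out(motion=[[[0, 0, 1.5], 0], [[0, 0, 1.5], 0], [[0, 0, 1.5], 0], [[0, 0, 1], 0], [[0, 0, 0], 0], [[0, 0, 0], 0]])

```text
clock: 18.75
position: [597.0, 121.0, 189.1]
eef_rot: [0.919, -3.004, 0.0]
ft_force: [-4.0, 0.9, 6.2]
finger_gap: 0.572
gripper_force: 25.0
```

Request:
carry_out(motion=[[[0, 0, 1], 0], [[0, 0, 1], 0], [[0, 0, 1], 0], [[0, 0, 0], 0], [[0, 0, 0], 0]])

```text
clock: 19.25
position: [597.1, 121.0, 188.9]
eef_rot: [-0.919, 3.002, -0.001]
ft_force: [-8.7, 0.7, 16.2]
finger_gap: 0.572
gripper_force: 25.0
```

Request:
carry_out(motion=[[[1, 0.7, 0.3], 0], [[0, 0, 0], 0], [[0, 0, 0], 0], [[0, 0, 0], 0], [[0, 0, 0], 0]])

```text
clock: 19.75
position: [597.0, 121.0, 189.0]
eef_rot: [-0.919, 3.0, -0.002]
ft_force: [-5.5, 0.3, 14.6]
finger_gap: 0.572
gripper_force: 25.0
```

```bash
python3 - <<'E'
from bench import r
import numpy as np
S=[r.observe() for _ in range(1)]
s=S[0];print(s["clock"],s["position"].round(2),s["ft_force"].round(1),s["ft_torque"].round(2),s["gripper_force"],np.abs(s["qd"]).max())
E
```

```text
19.75 [597.02 121.01 188.96] [-5.5  0.3 14.6] [ 0.18  1.82 -0.05] 25.007458257432518 0.001762630457962592
```

```bash
python3 -c "
from bench import r
print(r.sign_off())"
```

```text
the job is handed in; nothing more can be done
None
```

The collar is on the spindle, keyed over the pin and pushed hard against the home stop. The gripper still holds it at 25 N with about 15 N of downward push, and the job is handed in at 19.75 s. The hold-down travel was not measured directly. I inferred it from the tool height matching home and no further movement under load.

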